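# Bed the camera relay tube in the V-block

### The job

Take the black camera relay tube out of the blue tray, lay it gently in the groove of the steel V-block with its silver threaded nose up against the end stop, and let go so that it settles. Then press it down into the groove, gently but firmly (about 10 N), so that it bears on both groove faces with clearly more than its own weight, and finish while still holding it pressed there for its lock ring to be tightened: do not let go at the end. Leave everything else on the bench where it is.

Things in the scene. Friction and masses are not known exactly. Their poses are not given: they have to be found in the camera images.
- tube: camera relay tube: black barrel with two thin gold grooves, 40 mm diameter, 105 mm long, 0.26 kg, in one of the tray's nests. Origin: middle of its length, on its axis. x runs along it, away from the nose: nose tip at x = -52.5 mm, the end with purple glass and knurled lock ring at +52.5 mm. The 40 mm barrel spans x = -47.5 to 52.5. It may be rolled about its axis by any angle
- tube_nose (a point): centre of the tip of the tube's silver threaded nose (nose 25 mm diameter, 5 mm long), on the tube's axis
- vblock: V-block fixture, fixed to the bench. Base plate 160 x 110 x 12 mm; on it a steel block 80 mm long (x -40 to +40), 60 mm wide, flat top 44.5 mm above the bench, with a 90-degree groove along x. At its -x end (towards the robot at yaw 0) a dark end stop, 10 mm thick, 44 mm wide, top 64 mm above the bench, its face at x = -40 mm looking to +x. Origin: underside centre, bench level
- seat (a point): point on the stop's face where the centre of the nose tip belongs, 56.3 mm above the bench; axes as the fixture (x along the groove, away from the stop). A seated tube has its axis at this height, its crown 76.3 mm above the bench, and overhangs the block's open end by 25 mm. Fingertips that hold it across clear the block's top if less than 11 mm below the tube's axis
- v_left: left (+y) half of the V-block with its groove face, which slopes up at 45 degrees to 16.5 mm from the middle; the faces would meet 28 mm above the bench. Ground smooth (friction about 0.2). A seated tube touches it along a line 14 mm beside and 14 mm below its axis. Origin and axes as the fixture
- v_right: right (-y) half of the V-block, mirror image of the left. Closed fingertips pressing on the tube's crown, over the block, load both faces alike; a tight grip across the tube can hold it off one of them. Origin and axes as the fixture
- tray: blue instrument tray with grey foam, fixed, 176 x 216 mm, rim 16 mm high. Two nests along its x axis at y = -50 and +50 mm, each between two low ribs (tops 15 mm above the bench) that keep a tube from rolling; a tube in a nest has its axis 27 mm above the bench. Origin: underside centre
- spare_tube: silver aluminium extension tube, 40 mm diameter, 80 mm long, in the other nest; not wanted. Origin: middle, on its axis
- eyepiece: black microscope eyepiece standing on the bench, 45 mm diameter, 68 mm high; not wanted. Origin: underside centre
- bottle: amber bottle with red cap, 46 mm diameter, 98 mm high. Origin: underside centre
- carton: white carton, 75 x 105 x 32 mm. Origin: underside centre
- mouse: black computer mouse, 110 x 62 x 36 mm. Origin: underside centre
- driver: screwdriver with red handle, 150 mm long, lying between tray and V-block. Origin: about its middle
- slide_box: blue slide box with white lid, 86 x 101 x 35 mm. Origin: underside centre

How it is judged:
By the outcome, as a careful person would: the job done as asked, in the order asked, and still so for the second after the job is handed in, while the arm keeps its last pose, push and grip.
It also fails if it takes over 51 s, if anything falls off the work surface, if the arm or the gripper's body presses on something with over 40 N, if the wrist force passes 120 N, or if a joint passes its speed limit or range.

### The arm

A 6-joint arm with a two-finger parallel gripper is mounted at the origin on the work surface. World frame = base frame: x ahead of the robot, y to its left, z up, the work surface at z = 0. Lengths are in m, angles in degrees, forces in N, time in s.
With the tool pointing down it reaches from about 0.325 to 0.875 m from the base axis. Payload 4.4 kg.
Tool frame: the origin (TCP) lies on the centre line of the jaws, within the pads' length; the fingertips stand 25 mm ahead of it and the grasp point (between the pads) lies 6 mm ahead of it; z points along the fingers, y is the line along which they close (so a half turn about z gives the same grasp; the last joint's range is limited). The gripper opens to 85 mm and grips with 20 to 120 N. Pads are 22 mm wide; open, the fingers measure 114 mm over their backs; the gripper's body (76 mm by 85 mm) begins 54 mm behind the grasp point. The pads swing forward as they close: fully open they stand 13 mm farther back than shut.
Start: joints at [56.007, 11.837, 88.321, -0, 79.842, -8.623], TCP at [0.246, 0.52, 0.256] pointing down, gripper open.
Joint ranges: [-156.59, 156.59], [-49.26, 127.26], [12.9, 141.05], [-63.56, 243.56], [4.71, 150.69], [-161.64, 161.64]. Speed limits (degrees/s): [159.86, 159.86, 180, 180, 180, 180].

### API

Orientations are given as a 3x3 rotation matrix whose columns are the frame's x, y, z axes.
In Python, from cell import bot gives the robot as it stands.
- The arm moves only by the tool apply_moves, never from a script. Its argument "plan" is a list of rows, each an object with "dp": the shift along the world's x, y, z scaled (see below), a list of three; "turn": the turn, a rotation vector about the world's x, y, z scaled (see below), a list of three; "claw": the closure, from -1 (fully open) to 1 (shut). A call has exactly 5 rows; each row is the pose to reach, as a shift and turn from the pose commanded when the call began, turning the shorter way round; what a row does not reach only later rows make up. The controller multiplies each number of a shift by 0.12 m and each number of a turn by 2 pi rad. A row lasts 1/12 s, in which the tool goes at most 41.7 mm and 7.16 degrees, less where a joint would pass 70% of its speed; a pose out of reach is approached as far as the arm can. A call with a number of a shift or a turn outside -1 to 1 is refused whole. A call with a gripper value outside its range is refused whole. The fingers move at their own pace and stop on an object; "newtons" is the grip in N (left out, the last holds). Time passes only in rows, so rows that repeat a pose let the fingers close, or fill a call up. It gives the time, the measured TCP pose, the force, the opening and the grip force at its end, in the units of the state.
- bot.get_obs(): the state, without advancing time (a new reading comes with each control period).
- bot.camera(name): name is "side" or "top"; returns (picture, depth): 480x640x3 uint8, red, green, blue; 480x640 float32, m along the optical axis (not along the pixel's ray), 0 where there is no reading.
- bot.camera_params(name): a dict with "fx", "fy", "cx", "cy" (pixels), "distortion" ([k1, k2, p1, p2, k3] as OpenCV has them; the pictures are not rectified), "R" (3x3) and "t" (3): a world point X has camera coordinates R X + t. Camera axes: x right, y down, z forward; pixel columns grow to the right and rows downward; lengths in m; the calibration is good to about 2 mm. A picture is of the moment at which its call begins. camera_params takes no time and is no camera call.
- bot.job_done(): hands the job in; it is judged then, once.
The state is a dict: "clock": time; "joints": joint angles; "joint_vel": joint speeds; "tau": joint torques, N m; "position": TCP position; "orientation": TCP orientation; "wrist_force": force on the tool from outside, world axes, zero at the start; "wrist_torque": the same for the moment, N m; "width": opening from 0.0 (shut) to 1.0 (fully open); "finger_force": force on a finger pad.
Only numpy, scipy, OpenCV 4.12 (cv2) and the standard library are available. Lean on these libraries where they do the work, as an engineer would, in place of code of your own. Each camera call takes 0.05 s, during which the arm holds its last target. There are 200 camera calls.

## Working session

There is one attempt and no reset: what is moved stays moved. The work goes in short steps, Python scripts to look and compute and a tool call to move; the robot and the scene stay as the last step left them, time stands still between calls to the robot, and variables do not carry over. Pictures are saved under pics/ and viewed, at most 10 in all, crops included, and the job is handed in when it is done.

Besides the shell and the picture viewer there is one more tool, called after "Emit:" as a command line: name --argument value ..., lists and objects as JSON in quotes. apply_moves: Moves the arm, as the interface text tells. Its arguments: {"type":"object","properties":{"plan":{"type":"array"},"newtons":{"type":"number"}},"required":["plan"]}

```bash
mkdir -p pics; ls
python3 - <<'E'
from cell import bot
import cv2,numpy as np
for n in("top","side"):
    im,d=bot.camera(n); cv2.imwrite(f"pics/{n}0.png",im[:,:,::-1]); np.savez(f"{n}0.npz",im=im,d=d)
    p=bot.camera_params(n); print(n,{k:np.round(v,4).tolist() for k,v in p.items()})
o=bot.get_obs();print(o)
E
```

```text
pics
top {'fx': 579.6346, 'fy': 579.6346, 'cx': 319.7147, 'cy': 248.3776, 'distortion': [0.054, 0.0, 0.0, 0.0, 0.0], 'R': [[0.0246, -0.9996, 0.012], [-0.9813, -0.0264, -0.1905], [0.1907, -0.0071, -0.9816]], 't': [-0.0098, 0.606, 1.3185]}
side {'fx': 484.2517, 'fy': 484.2517, 'cx': 319.6785, 'cy': 237.3664, 'distortion': [-0.1283, 0.0, 0.0, 0.0, 0.0], 'R': [[-0.8995, -0.4368, -0.0059], [-0.2233, 0.4715, -0.8531], [0.3754, -0.7661, -0.5217]], 't': [0.5268, 0.1889, 1.208]}
{'clock': 0.1, 'joints': array([ 5.60077475e+01,  1.18805446e+01,  8.83963084e+01,  6.75392201e-04,
        7.98420221e+01, -8.62197508e+00]), 'joint_vel': array([-0.04166974, -0.04816813, -0.16719209,  0.08202478,  0.03307766,
       -0.05439703]), 'tau': array([ 8.13241877e-04, -3.84088898e+01, -2.92547929e+01, -4.38881477e-05,
        4.77647685e-03,  6.06006509e-06]), 'position': array([0.24601011, 0.51901908, 0.25523268]), 'orientation': array([[-9.03556600e-01,  4.28467156e-01, -1.16957840e-03],
       [ 4.28468631e-01,  9.03555032e-01, -1.71372336e-03],
       [ 3.22504279e-04, -2.04957371e-03, -9.99997848e-01]]), 'wrist_force': array([-0.81426192,  0.56154714,  0.12440475]), 'wrist_torque': array([-0.04867118, -0.00598218,  0.01384348]), 'finger_force': 0.0, 'width': 1.0021450358863315}
```

View pics/top0.png

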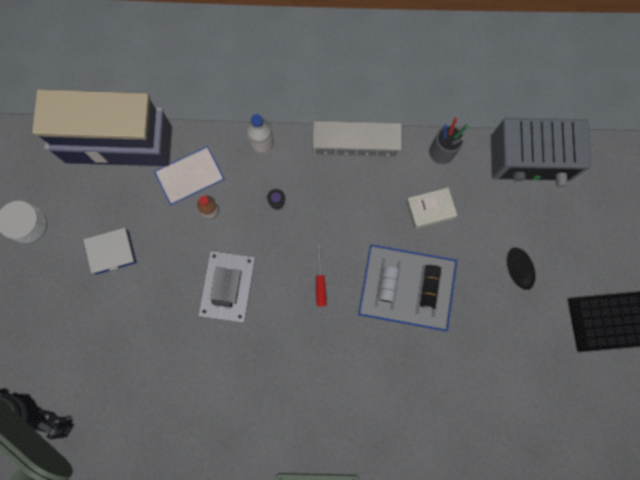

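View pics/side0.png

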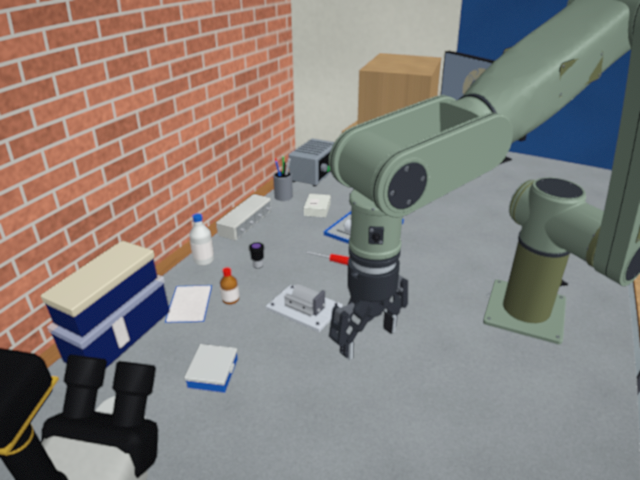

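The top view shows the black tube in the tray at about (430,287), the spare at (388,285), the V-block at (226,286) and the driver at (321,280). In the side view the arm hides the tray, and the V-block is at (305,300). Next I'll zoom in on both work areas.

Run:
```python
import cv2,numpy as np
z=np.load("top0.npz");im=z["im"][:,:,::-1]
a=im[240:335,350:465];b=im[245:325,195:260]
f=lambda a,s:cv2.resize(a,None,fx=s,fy=s,interpolation=cv2.INTER_CUBIC)
A=f(a,4);B=f(b,5)
H=max(A.shape[0],B.shape[0]);pad=lambda x:np.vstack([x,np.zeros((H-x.shape[0],x.shape[1],3),np.uint8)])
o=np.hstack([pad(A),pad(B)]);o=cv2.convertScaleAbs(o,alpha=1.5,beta=10);print(o.shape);cv2.imwrite("pics/crop0.png",o)
```

```text
(400, 785, 3)
```

View pics/crop0.png

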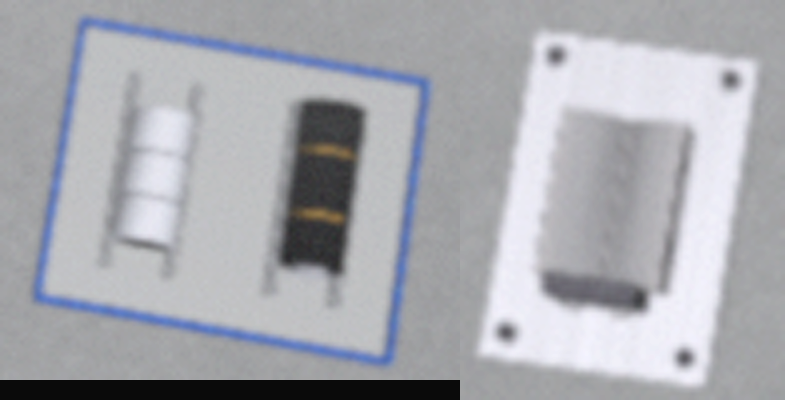

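The nose (silver) of the black tube is at the bottom, near pixel (427,308), on the robot side. The V-block's stop is also at the bottom, so the tube doesn't need turning end for end. Now I'll measure.

```bash
cat > h.py <<'E'
import cv2,numpy as np
from cell import bot
def rays(n,px):
    p=bot.camera_params(n);K=np.array([[p["fx"],0,p["cx"]],[0,p["fy"],p["cy"]],[0,0,1]])
    q=cv2.undistortPoints(np.float64(px).reshape(-1,1,2),K,np.array(p["distortion"]))[:,0]
    R=np.array(p["R"]);t=np.array(p["t"])
    return -R.T@t,np.c_[q,np.ones(len(q))]@R
def onz(n,px,z):
    c,r=rays(n,px);return c+r*((z-c[2])/r[:,2])[:,None]
def big(mask,box):
    x0,y0,x1,y1=box;m=np.zeros_like(mask);m[y0:y1,x0:x1]=mask[y0:y1,x0:x1]
    cs,_=cv2.findContours(m,cv2.RETR_EXTERNAL,cv2.CHAIN_APPROX_NONE)
    return max(cs,key=cv2.contourArea)[:,0]
def rect(xy):
    (c,s,a)=cv2.minAreaRect(np.float32(xy*1000));
    if s[0]<s[1]: s=s[::-1];a+=90
    return np.round(c,1),np.round(s,1),round((a+90)%180-90,2)
E
python3 - <<'E'
from h import *
z=np.load("top0.npz");im=z["im"];d=z["d"];hsv=cv2.cvtColor(im,cv2.COLOR_RGB2HSV);g=cv2.cvtColor(im,cv2.COLOR_RGB2GRAY)
print("cam",rays("top",[[0,0]])[0])
bl=cv2.inRange(hsv,(105,100,60),(125,255,255))
c=big(bl,(350,240,465,335));print("tray",rect(onz("top",c,.016)[:,:2]))
wh=cv2.inRange(im,(150,)*3,(255,)*3)
c=big(wh,(195,245,260,325));print("plate",rect(onz("top",c,.012)[:,:2]),len(c))
dk=cv2.inRange(g,0,85)
dk=cv2.morphologyEx(dk,cv2.MORPH_CLOSE,np.ones((5,5)))
c=big(dk,(412,255,450,315));print("tube",rect(onz("top",c,.030)[:,:2]), c.min(0),c.max(0))
dk2=cv2.inRange(g,0,75)
c=big(dk2,(195,290,235,312));print("stop",rect(onz("top",c,.064)[:,:2]))
for u,v in((430,280),(388,285),(215,302),(226,320),(429,295),(205,320)):
    r=d[v,u];print(u,v,r, onz("top",[[u,v]],.0)[0].round(4))
# gray columns along tube axis
a=np.radians(0)
print(g[300:315,424:431])
E
```

```text
cam [0.34347514 0.01550837 1.40985722]
tray (array([ 525.2, -210.3]), array([215.4, 176.2]), 81.17)
plate (array([482.6, 200.4]), array([136.3,  62.5]), -41.61) 153
tube (array([ 526.8, -260. ]), array([105.7,  41.5]), -9.21) [419 265] [440 309]
stop (array([470.6, 229.8]), array([45.8, 10. ]), 82.64)
430 280 1.3763628 [ 0.5457 -0.2669  0.    ]
388 285 1.3766415 [ 0.5306 -0.164   0.    ]
215 302 1.345486 [0.4782 0.2558 0.    ]
226 320 1.397494 [0.4355 0.2268 0.    ]
429 295 1.3657142 [ 0.5087 -0.264   0.    ]
205 320 1.3997539 [0.4344 0.2771 0.    ]
[[ 24  25  31  25  31  33  31]
 [ 24  24  25  25  28  27  25]
 [ 25  26  26  23  29  30  26]
 [ 26  25  27  27  25  29  22]
 [ 29  30  30  29  29  25  27]
 [ 46  47  48  44  40  39  36]
 [ 72  78  78  75  71  68  60]
 [ 94  99 100 101 102 100  91]
 [112 112 112 113 114 112 106]
 [120 117 118 117 117 116 113]
 [122 120 119 118 120 119 120]
 [120 124 120 121 120 122 121]
 [122 121 121 123 123 121 119]
 [122 123 122 123 123 122 120]
 [122 122 121 121 123 123 118]]
```

Run:
```python
from h import *
z=np.load("top0.npz");im=z["im"];d=z["d"];g=cv2.cvtColor(im,cv2.COLOR_RGB2GRAY)
print(g[300,195:260]); print(g[262,195:260])
for th in(120,128,136,144):
    m=cv2.inRange(g,th,255);m=cv2.morphologyEx(m,cv2.MORPH_OPEN,np.ones((2,2)))
    n,l,s,_=cv2.connectedComponentsWithStats(m[245:328,190:265]);k=[i for i in range(1,n) if s[i,4]>60]
    ys,xs=np.nonzero(np.isin(l,k));px=np.c_[xs+190,ys+245]
    print("plate",th,rect(onz("top",px,.012)[:,:2]))
z=np.load("side0.npz");g2=cv2.cvtColor(z["im"],cv2.COLOR_RGB2GRAY)
# 3D from depth: points in block area, fit
p=bot.camera_params("top");ys,xs=np.mgrid[245:328,190:265];px=np.c_[xs.ravel(),ys.ravel()]
c,r=rays("top",px);P=c+r*d[ys,xs].ravel()[:,None]
for lo,hi in((.036,.050),(.056,.075)):
    q=P[(P[:,2]>lo)&(P[:,2]<hi)];print(lo,len(q),rect(q[:,:2]),np.median(q[:,2]))
b=P[P[:,2]<.004];print("bench z",np.median(P[:200,2]))
ys,xs=np.mgrid[255:318,405:452];px=np.c_[xs.ravel(),ys.ravel()]
c,r=rays("top",px);P=c+r*d[ys,xs].ravel()[:,None];q=P[(P[:,2]>.033)];print("tube",rect(q[:,:2]),q[:,2].max())
```

```text
[102 101 101 105 101 110 126 146 153 152 153 151 152 152 148 131  98  74
  68  72  73  76  79  82  80  79  81  83  82  87  91  95  95 100 103 108
 109 112 115 110  90  99 128 148 152 154 152 154 153 154 153 144 123 105
 101 103 103 104 104 103 101 101 102 105 102]
[103 104 101 103 105 103 105 103 101 102 101 104 108 126 142 149 148 148
 148 149 149 148 145 145 146 146 147 147 147 148 147 145 147 147 149 147
 146 146 146 147 146 146 145 148 149 148 148 149 150 147 145 139 122 101
 100 113 135 145 136 113 100 102 103 104 104]
plate 120 (array([513.8, 226.5]), array([160.7, 110. ]), -6.65)
plate 128 (array([514.1, 226. ]), array([158.8, 108.3]), -6.65)
plate 136 (array([514.2, 225.9]), array([157.6, 107.5]), -6.72)
plate 144 (array([513.4, 226.3]), array([155.2, 104.9]), -6.74)
0.036 648 (array([512. , 228.3]), array([90.5, 61.1]), -6.81) 0.043690163533903204
0.056 91 (array([472.4, 232.8]), array([43.7, 10.5]), 83.42) 0.0647033076499064
bench z 0.0004025944861386632
tube (array([ 434.2, -156.5]), array([378.4,  90.2]), -48.78) 1.4098572155288343
```

Emit:
apply_moves --plan '[{"dp": [0.066, -0.186, 0], "turn": [0, 0, 0.0046], "claw": -1}, {"dp": [0.132, -0.372, 0], "turn": [0, 0, 0.0092], "claw": -1}, {"dp": [0.198, -0.558, 0], "turn": [0, 0, 0.0138], "claw": -1}, {"dp": [0.264, -0.744, 0], "turn": [0, 0, 0.0184], "claw": -1}, {"dp": [0.33, -0.93, 0], "turn": [0, 0, 0.023], "claw": -1}]'

```text
clock: 0.52
position: [0.2858, 0.4066, 0.2556]
orientation: [[-0.956, 0.292, -0.001], [0.292, 0.956, -0.001], [0.001, -0.001, -1.0]]
wrist_force: [-0.1, -0.3, 0.2]
width: 1.001
finger_force: 0.0
```

Emit:
apply_moves --plan '[{"dp": [0.066, -0.186, 0], "turn": [0, 0, 0.0046], "claw": -1}, {"dp": [0.132, -0.372, 0], "turn": [0, 0, 0.0092], "claw": -1}, {"dp": [0.198, -0.558, 0], "turn": [0, 0, 0.0138], "claw": -1}, {"dp": [0.264, -0.744, 0], "turn": [0, 0, 0.0184], "claw": -1}, {"dp": [0.33, -0.93, 0], "turn": [0, 0, 0.023], "claw": -1}]'

```text
clock: 0.93
position: [0.3254, 0.2951, 0.2558]
orientation: [[-0.988, 0.151, -0.001], [0.151, 0.988, -0.0], [0.001, -0.001, -1.0]]
wrist_force: [1.3, 0.5, -0.7]
width: 0.997
finger_force: 0.0
```

Emit:
apply_moves --plan '[{"dp": [0.066, -0.186, 0], "turn": [0, 0, 0], "claw": -1}, {"dp": [0.132, -0.372, 0], "turn": [0, 0, 0], "claw": -1}, {"dp": [0.198, -0.558, 0], "turn": [0, 0, 0], "claw": -1}, {"dp": [0.264, -0.744, 0], "turn": [0, 0, 0], "claw": -1}, {"dp": [0.33, -0.93, 0], "turn": [0, 0, 0], "claw": -1}]'

```text
clock: 1.35
position: [0.365, 0.1836, 0.2559]
orientation: [[-0.988, 0.153, -0.001], [0.153, 0.988, -0.0], [0.001, -0.0, -1.0]]
wrist_force: [0.2, 0.3, -0.4]
width: 0.998
finger_force: 0.0
```

Emit:
apply_moves --plan '[{"dp": [0.066, -0.186, 0], "turn": [0, 0, 0], "claw": -1}, {"dp": [0.132, -0.372, 0], "turn": [0, 0, 0], "claw": -1}, {"dp": [0.198, -0.558, 0], "turn": [0, 0, 0], "claw": -1}, {"dp": [0.264, -0.744, 0], "turn": [0, 0, 0], "claw": -1}, {"dp": [0.33, -0.93, 0], "turn": [0, 0, 0], "claw": -1}]'

```text
clock: 1.77
position: [0.4046, 0.072, 0.2559]
orientation: [[-0.988, 0.153, -0.001], [0.153, 0.988, 0.0], [0.001, -0.0, -1.0]]
wrist_force: [-0.5, 0.1, 0.4]
width: 1.003
finger_force: 0.0
```

Run:
```python
from h import *
o=bot.get_obs();print({k:np.round(o[k],4) for k in("clock","position","orientation","joints","wrist_force")})
im,d=bot.camera("side");np.savez("side1.npz",im=im,d=d);cv2.imwrite("pics/side1.png",cv2.convertScaleAbs(cv2.resize(im[170:350,240:480,::-1],None,fx=3.3,fy=3.3,interpolation=cv2.INTER_CUBIC),alpha=1.2))
```

```text
{'clock': np.float64(1.7667), 'position': array([0.4046, 0.072 , 0.2559]), 'orientation': array([[-9.882e-01,  1.532e-01, -6.000e-04],
       [ 1.532e-01,  9.882e-01,  1.000e-04],
       [ 6.000e-04, -0.000e+00, -1.000e+00]]), 'joints': array([-2.018000e+00, -9.033900e+00,  1.097245e+02,  2.900000e-03,
        7.934590e+01, -8.320350e+01]), 'wrist_force': array([-0.4529,  0.111 ,  0.3932])}
```

View pics/side1.png

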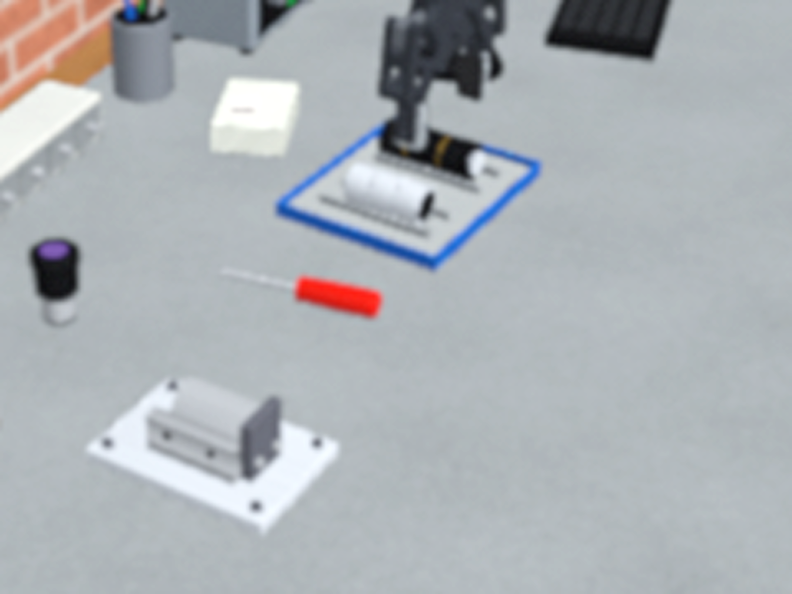

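The side view shows the tube's silver nose at full-image pixel (385,219), facing the robot, and the stop at (319,302). I'll refine both from this view.

Run:
```python
from h import *
print("nose",onz("side",[[240+478/3.3,170+162/3.3]],.027))
im=np.load("side1.npz")["im"];g=cv2.cvtColor(im,cv2.COLOR_RGB2GRAY)
print(g[295:297,262:350:2]); 
for th in (195,205,215):
    m=cv2.inRange(g,th,255);n,l,s,_=cv2.connectedComponentsWithStats(m[280:335,262:348]);k=[i for i in range(1,n) if s[i,4]>30]
    ys,xs=np.nonzero(np.isin(l,k));px=np.c_[xs+262,ys+280];print(th,len(px),rect(onz("side",px,.012)[:,:2]))
# plate corners read from the picture, stop top corners
c=np.array([[90,449],[264,530],[340,447],[176,374]])/3.3+[240,170]
P=onz("side",c,.012);print(P.round(4),P.mean(0).round(4))
```

```text
nose [[ 0.47350911 -0.2531369   0.027     ]]
[[155 156 156 156 155 155 154 159 181 198 200 183 163 159 158 150 154 159
  162 163 165 167 168 169 170 172 170 140 105  99  94 107 151 154 154 157
  157 155 155 155 156 154 155 156]
 [156 157 156 156 156 155 155 174 194 201 198 170 155 161 159 152 150 153
  158 162 163 166 167 168 169 170 158 117 102  97  92 109 152 153 154 156
  156 155 155 155 156 155 155 155]]
195 716 (array([515.7, 229.1]), array([159.9, 106. ]), -6.6)
205 149 (array([446.6, 233.8]), array([105.3,  37.8]), -79.89)Traceback (most recent call last):
  File "<stdin>", line 7, in <module>
  File "h.py", line 9, in onz
    c,r=rays(n,px);return c+r*((z-c[2])/r[:,2])[:,None]
        ~~~~^^^^^^
  File "h.py", line 5, in rays
    q=cv2.undistortPoints(np.float64(px).reshape(-1,1,2),K,np.array(p["distortion"]))[:,0]
      ~~~~~~~~~~~~~~~~~~~^^^^^^^^^^^^^^^^^^^^^^^^^^^^^^^^^^^^^^^^^^^^^^^^^^^^^^^^^^^^
cv2.error: OpenCV(4.12.0) /io/opencv/modules/calib3d/src/undistort.dispatch.cpp:347: error: (-215:Assertion failed) CV_IS_MAT(_src) && CV_IS_MAT(_dst) && (_src->rows == 1 || _src->cols == 1) && (_dst->rows == 1 || _dst->cols == 1) && _src->cols + _src->rows - 1 == _dst->rows + _dst->cols - 1 && (CV_MAT_TYPE(_src->type) == CV_32FC2 || CV_MAT_TYPE(_src->type) == CV_64FC2) && (CV_MAT_TYPE(_dst->type) == CV_32FC2 || CV_MAT_TYPE(_dst->type) == CV_64FC2) in function 'cvUndistortPointsInternal'
```

Emit:
apply_moves --plan '[{"dp": [0.066, -0.186, 0], "turn": [0, 0, 0], "claw": -1}, {"dp": [0.132, -0.372, 0], "turn": [0, 0, 0], "claw": -1}, {"dp": [0.198, -0.558, 0], "turn": [0, 0, 0], "claw": -1}, {"dp": [0.264, -0.744, 0], "turn": [0, 0, 0], "claw": -1}, {"dp": [0.33, -0.93, 0], "turn": [0, 0, 0], "claw": -1}]'

```text
clock: 2.23
position: [0.4443, -0.0393, 0.2559]
orientation: [[-0.988, 0.153, -0.001], [0.153, 0.988, 0.0], [0.001, 0.0, -1.0]]
wrist_force: [-0.6, 0.7, 0.5]
width: 1.0
finger_force: 0.0
```

Emit:
apply_moves --plan '[{"dp": [0.066, -0.186, 0], "turn": [0, 0, 0], "claw": -1}, {"dp": [0.132, -0.372, 0], "turn": [0, 0, 0], "claw": -1}, {"dp": [0.198, -0.558, 0], "turn": [0, 0, 0], "claw": -1}, {"dp": [0.264, -0.744, 0], "turn": [0, 0, 0], "claw": -1}, {"dp": [0.33, -0.93, 0], "turn": [0, 0, 0], "claw": -1}]'

```text
clock: 2.65
position: [0.484, -0.1509, 0.2557]
orientation: [[-0.988, 0.153, -0.001], [0.153, 0.988, 0.001], [0.001, 0.0, -1.0]]
wrist_force: [0.8, 0.2, 0.8]
width: 0.997
finger_force: 0.0
```

Emit:
apply_moves --plan '[{"dp": [0.066, -0.186, 0], "turn": [0, 0, 0], "claw": -1}, {"dp": [0.132, -0.372, 0], "turn": [0, 0, 0], "claw": -1}, {"dp": [0.198, -0.558, 0], "turn": [0, 0, 0], "claw": -1}, {"dp": [0.264, -0.744, 0], "turn": [0, 0, 0], "claw": -1}, {"dp": [0.33, -0.93, 0], "turn": [0, 0, 0], "claw": -1}]'

```text
clock: 3.07
position: [0.5236, -0.2624, 0.2556]
orientation: [[-0.988, 0.153, -0.001], [0.153, 0.988, 0.001], [0.001, 0.001, -1.0]]
wrist_force: [0.9, 0.5, -0.2]
width: 0.999
finger_force: 0.0
```

Emit:
apply_moves --plan '[{"dp": [0.01, 0.01, -0.2], "turn": [0, 0, 0], "claw": -1}, {"dp": [0.01, 0.01, -0.4], "turn": [0, 0, 0], "claw": -1}, {"dp": [0.01, 0.01, -0.6], "turn": [0, 0, 0], "claw": -1}, {"dp": [0.01, 0.01, -0.8], "turn": [0, 0, 0], "claw": -1}, {"dp": [0.01, 0.01, -0.9], "turn": [0, 0, 0], "claw": -1}]'

```text
clock: 3.48
position: [0.5227, -0.2589, 0.1442]
orientation: [[-0.988, 0.153, -0.005], [0.153, 0.988, 0.004], [0.006, 0.003, -1.0]]
wrist_force: [-0.9, -0.1, -1.1]
width: 0.998
finger_force: 0.0
```

Emit:
apply_moves --plan '[{"dp": [0, 0, -0.15], "turn": [0, 0, 0], "claw": -1}, {"dp": [0, 0, -0.3], "turn": [0, 0, 0], "claw": -1}, {"dp": [0, 0, -0.45], "turn": [0, 0, 0], "claw": -1}, {"dp": [0, 0, -0.55], "turn": [0, 0, 0], "claw": -1}, {"dp": [0, 0, -0.6], "turn": [0, 0, 0], "claw": -1}]'

```text
clock: 3.9
position: [0.5238, -0.2596, 0.0743]
orientation: [[-0.988, 0.153, -0.003], [0.153, 0.988, 0.002], [0.003, 0.001, -1.0]]
wrist_force: [0.2, 1.1, -0.4]
width: 1.0
finger_force: 0.0
```

Emit:
apply_moves --plan '[{"dp": [0, 0, -0.06], "turn": [0, 0, 0], "claw": -1}, {"dp": [0, 0, -0.12], "turn": [0, 0, 0], "claw": -1}, {"dp": [0, 0, -0.18], "turn": [0, 0, 0], "claw": -1}, {"dp": [0, 0, -0.24], "turn": [0, 0, 0], "claw": -1}, {"dp": [0, 0, -0.27], "turn": [0, 0, 0], "claw": -1}]'

```text
clock: 4.32
position: [0.5245, -0.2603, 0.0431]
orientation: [[-0.988, 0.153, -0.001], [0.153, 0.988, 0.0], [0.001, 0.0, -1.0]]
wrist_force: [-0.2, 0.0, 0.8]
width: 1.001
finger_force: 0.0
```

Run:
```python
from h import *
im,d=bot.camera("side");cv2.imwrite("pics/side2.png",cv2.convertScaleAbs(cv2.resize(im[190:260,310:420,::-1],None,fx=6,fy=6,interpolation=cv2.INTER_CUBIC),alpha=1.2))
```

```text
(no output)
```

View pics/side2.png

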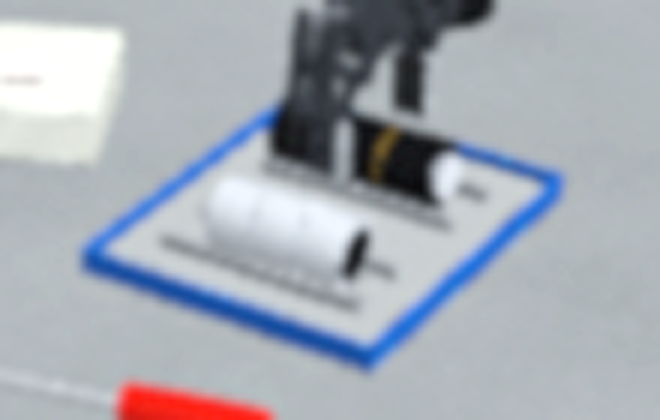

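The open fingers straddle the tube near its middle, with the near finger at crop (325,140) and the nose at (450,178). Closing now.

Emit:
apply_moves --newtons 35 --plan '[{"dp": [0, 0, 0], "turn": [0, 0, 0], "claw": 1}, {"dp": [0, 0, 0], "turn": [0, 0, 0], "claw": 1}, {"dp": [0, 0, 0], "turn": [0, 0, 0], "claw": 1}, {"dp": [0, 0, 0], "turn": [0, 0, 0], "claw": 1}, {"dp": [0, 0, 0], "turn": [0, 0, 0], "claw": 1}]'

```text
clock: 4.78
position: [0.5253, -0.2609, 0.0447]
orientation: [[-0.988, 0.153, 0.001], [0.153, 0.988, -0.001], [-0.001, -0.001, -1.0]]
wrist_force: [-0.3, 0.0, 2.2]
width: 0.453
finger_force: 35.6
```

Emit:
apply_moves --plan '[{"dp": [0, 0, 0], "turn": [0, 0, 0], "claw": 1}, {"dp": [0, 0, 0], "turn": [0, 0, 0], "claw": 1}, {"dp": [0, 0, 0], "turn": [0, 0, 0], "claw": 1}, {"dp": [0, 0, 0], "turn": [0, 0, 0], "claw": 1}, {"dp": [0, 0, 0], "turn": [0, 0, 0], "claw": 1}]'

```text
clock: 5.2
position: [0.5253, -0.2608, 0.0447]
orientation: [[-0.988, 0.153, 0.001], [0.153, 0.988, -0.001], [-0.001, -0.001, -1.0]]
wrist_force: [-0.8, 0.2, 6.0]
width: 0.455
finger_force: 35.9
```

Emit:
apply_moves --plan '[{"dp": [0, 0, 0.1], "turn": [0, 0, 0], "claw": 1}, {"dp": [0, 0, 0.25], "turn": [0, 0, 0], "claw": 1}, {"dp": [0, 0, 0.45], "turn": [0, 0, 0], "claw": 1}, {"dp": [0, 0, 0.7], "turn": [0, 0, 0], "claw": 1}, {"dp": [0, 0, 0.9], "turn": [0, 0, 0], "claw": 1}]'

```text
clock: 5.62
position: [0.5241, -0.2599, 0.1528]
orientation: [[-0.988, 0.153, -0.001], [0.153, 0.988, 0.001], [0.002, 0.001, -1.0]]
wrist_force: [0.4, -1.3, -2.2]
width: 0.458
finger_force: 35.8
```

Emit:
apply_moves --plan '[{"dp": [0, 0.1, 0], "turn": [0, 0, 0.002], "claw": 1}, {"dp": [0, 0.25, 0], "turn": [0, 0, 0.004], "claw": 1}, {"dp": [0.01, 0.43, 0], "turn": [0, 0, 0.0061], "claw": 1}, {"dp": [0.02, 0.62, 0], "turn": [0, 0, 0.0061], "claw": 1}, {"dp": [0.02, 0.81, 0], "turn": [0, 0, 0.0061], "claw": 1}]'

```text
clock: 6.03
position: [0.5256, -0.1611, 0.15]
orientation: [[-0.993, 0.115, -0.003], [0.115, 0.993, 0.002], [0.003, 0.002, -1.0]]
wrist_force: [-0.2, -0.9, -3.4]
width: 0.456
finger_force: 35.8
```

Emit:
apply_moves --plan '[{"dp": [0, 0.16, 0], "turn": [0, 0, 0], "claw": 1}, {"dp": [0, 0.32, 0], "turn": [0, 0, 0], "claw": 1}, {"dp": [0.01, 0.48, 0], "turn": [0, 0, 0], "claw": 1}, {"dp": [0.02, 0.65, 0], "turn": [0, 0, 0], "claw": 1}, {"dp": [0.02, 0.81, 0], "turn": [0, 0, 0], "claw": 1}]'

```text
clock: 6.45
position: [0.5279, -0.0638, 0.15]
orientation: [[-0.993, 0.114, -0.004], [0.114, 0.993, 0.002], [0.004, 0.001, -1.0]]
wrist_force: [0.4, -0.1, -2.4]
width: 0.454
finger_force: 35.8
```

Emit:
apply_moves --plan '[{"dp": [0, 0.16, 0], "turn": [0, 0, 0], "claw": 1}, {"dp": [0, 0.32, 0], "turn": [0, 0, 0], "claw": 1}, {"dp": [0.01, 0.48, 0], "turn": [0, 0, 0], "claw": 1}, {"dp": [0.02, 0.65, 0], "turn": [0, 0, 0], "claw": 1}, {"dp": [0.02, 0.81, 0], "turn": [0, 0, 0], "claw": 1}]'

```text
clock: 6.87
position: [0.5301, 0.033, 0.15]
orientation: [[-0.993, 0.115, -0.004], [0.115, 0.993, 0.001], [0.004, 0.0, -1.0]]
wrist_force: [1.2, -0.9, -3.0]
width: 0.452
finger_force: 35.8
```

Emit:
apply_moves --plan '[{"dp": [0, 0.16, 0], "turn": [0, 0, 0], "claw": 1}, {"dp": [0, 0.32, 0], "turn": [0, 0, 0], "claw": 1}, {"dp": [0.01, 0.48, 0], "turn": [0, 0, 0], "claw": 1}, {"dp": [0.02, 0.65, 0], "turn": [0, 0, 0], "claw": 1}, {"dp": [0.02, 0.81, 0], "turn": [0, 0, 0], "claw": 1}]'

```text
clock: 7.28
position: [0.5324, 0.1299, 0.1499]
orientation: [[-0.993, 0.114, -0.004], [0.114, 0.993, 0.0], [0.004, -0.0, -1.0]]
wrist_force: [0.6, 0.6, -1.9]
width: 0.456
finger_force: 35.8
```

Emit:
apply_moves --plan '[{"dp": [0, 0.19, 0], "turn": [0, 0, 0], "claw": 1}, {"dp": [0, 0.38, 0], "turn": [0, 0, 0], "claw": 1}, {"dp": [0.01, 0.56, 0], "turn": [0, 0, 0], "claw": 1}, {"dp": [0.02, 0.7, 0], "turn": [0, 0, 0], "claw": 1}, {"dp": [0.02, 0.81, 0], "turn": [0, 0, 0], "claw": 1}]'

```text
clock: 7.7
position: [0.5348, 0.2272, 0.1499]
orientation: [[-0.994, 0.114, -0.004], [0.114, 0.994, -0.0], [0.004, -0.001, -1.0]]
wrist_force: [-1.4, 0.5, -1.8]
width: 0.455
finger_force: 35.8
```

Run:
```python
from h import *
im,d=bot.camera("side");a=cv2.resize(im[215:345,240:380,::-1],None,fx=4,fy=4,interpolation=cv2.INTER_CUBIC)
cv2.imwrite("pics/side3.png",cv2.convertScaleAbs(a,alpha=1.2));np.savez("side3.npz",im=im,d=d)
im,d=bot.camera("top");np.savez("top3.npz",im=im,d=d)
o=bot.get_obs();print({k:np.round(o[k],4) for k in("clock","position","wrist_force","width")})
```

```text
{'clock': np.float64(7.8), 'position': array([0.5351, 0.2275, 0.1504]), 'wrist_force': array([ 0.0575, -0.5001, -1.8063]), 'width': np.float64(0.4499)}
```

View pics/side3.png

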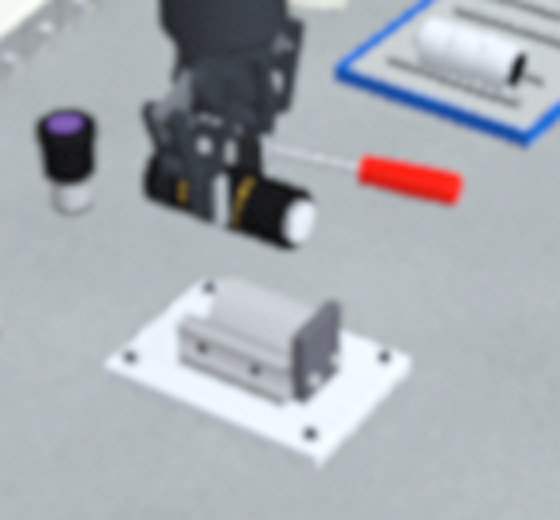

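The tube is held level above the block. The nose is at crop (300,222), and the stop's outer top edge runs from (292,345) to (340,300). I'll compute the offset in the same camera so any calibration bias cancels.

Run:
```python
from h import *
f=lambda u,v:[240+u/4,215+v/4]
n=onz("side",[f(300,222)],.1325)[0]
s=onz("side",[f(292,345),f(340,300)],.064);m=s.mean(0)
a=np.radians(-6.65);ax=np.array([np.cos(a),np.sin(a)]);ay=np.array([-ax[1],ax[0]])
print("nose",n,"stop outer",s,m,"origin",m[:2]+50*ax/1000)
d=n-m;print("nose rel outer face: along",d[:2]@ax,"across",d[:2]@ay)
# top view same: depth blob
z=np.load("side3.npz");im=z["im"];g=cv2.cvtColor(im,cv2.COLOR_RGB2GRAY)
m=cv2.inRange(g,190,255);c=big(m,(305,258,325,285));print(c.min(0),c.max(0),c.mean(0))
# top camera: dark tube end beyond gripper, near nose
im=np.load("top3.npz")["im"];cv2.imwrite("pics/top3.png",cv2.resize(im[215:345,160:290,::-1],None,fx=4,fy=4,interpolation=cv2.INTER_CUBIC))
```

```text
nose [0.48345006 0.23382278 0.1325    ] stop outer [[0.47510942 0.26311063 0.064     ]
 [0.46804845 0.21126527 0.064     ]] [0.47157894 0.23718795 0.064     ] origin [0.52124254 0.23139775]
nose rel outer face: along 0.012180957185764486 across -0.0019678049363868427
[314 267] [317 273] [315.26666667 269.8       ]
```

View pics/top3.png

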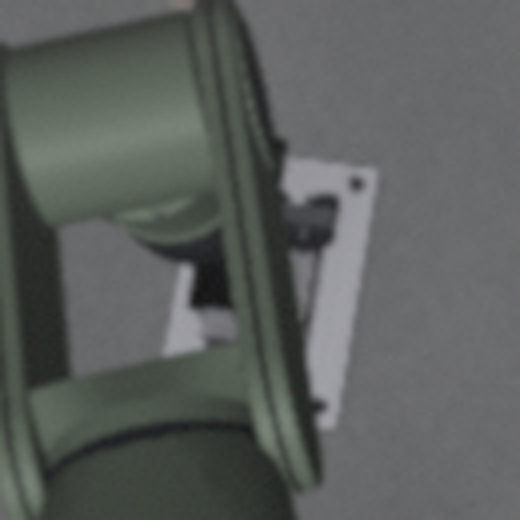

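Emit:
apply_moves --plan '[{"dp": [0.02, -0.01, -0.05], "turn": [0, 0, 0], "claw": 1}, {"dp": [0.04, -0.013, -0.15], "turn": [0, 0, 0], "claw": 1}, {"dp": [0.04, -0.013, -0.3], "turn": [0, 0, 0], "claw": 1}, {"dp": [0.04, -0.013, -0.45], "turn": [0, 0, 0], "claw": 1}, {"dp": [0.04, -0.013, -0.5], "turn": [0, 0, 0], "claw": 1}]'

```text
clock: 8.22
position: [0.539, 0.2219, 0.0876]
orientation: [[-0.993, 0.117, -0.007], [0.117, 0.993, -0.002], [0.007, -0.003, -1.0]]
wrist_force: [-1.4, -0.4, -2.9]
width: 0.451
finger_force: 35.8
```

Emit:
apply_moves --plan '[{"dp": [0, 0, -0.02], "turn": [0, 0, 0], "claw": 1}, {"dp": [0, 0, -0.04], "turn": [0, 0, 0], "claw": 1}, {"dp": [0, 0, -0.06], "turn": [0, 0, 0], "claw": 1}, {"dp": [0, 0, -0.08], "turn": [0, 0, 0], "claw": 1}, {"dp": [0, 0, -0.09], "turn": [0, 0, 0], "claw": 1}]'

```text
clock: 8.63
position: [0.5422, 0.224, 0.0817]
orientation: [[-0.993, 0.115, 0.001], [0.115, 0.993, 0.0], [-0.001, 0.0, -1.0]]
wrist_force: [-0.4, -0.4, -2.3]
width: 0.453
finger_force: 35.8
```

Run:
```python
from h import *
im,d=bot.camera("side");a=cv2.resize(im[235:335,255:355,::-1],None,fx=5.5,fy=5.5,interpolation=cv2.INTER_CUBIC)
cv2.imwrite("pics/side4.png",cv2.convertScaleAbs(a,alpha=1.3))
o=bot.get_obs();print({k:np.round(o[k],4) for k in("clock","position","wrist_force","width")})
```

```text
{'clock': np.float64(8.6833), 'position': array([0.5419, 0.224 , 0.0814]), 'wrist_force': array([-0.1932,  0.2513, -1.2816]), 'width': np.float64(0.4543)}
```

View pics/side4.png

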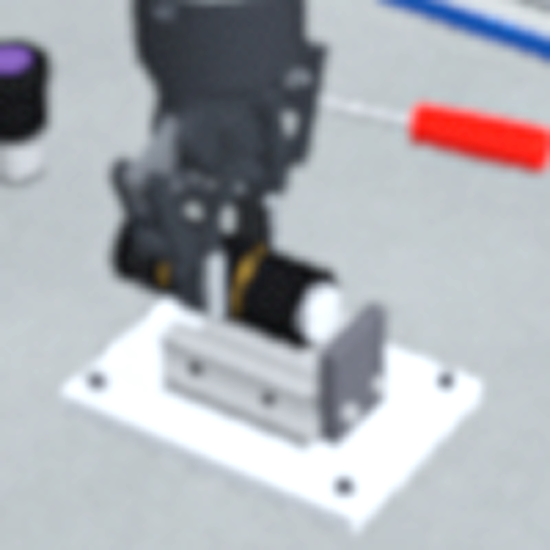

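The tube hangs just above the groove, with the nose at crop (320,308) clear of the stop. I'll lower it slowly and watch the force.

Emit:
apply_moves --plan '[{"dp": [0, 0, -0.01], "turn": [0, 0, 0], "claw": 1}, {"dp": [0, 0, -0.02], "turn": [0, 0, 0], "claw": 1}, {"dp": [0, 0, -0.03], "turn": [0, 0, 0], "claw": 1}, {"dp": [0, 0, -0.035], "turn": [0, 0, 0], "claw": 1}, {"dp": [0, 0, -0.04], "turn": [0, 0, 0], "claw": 1}]'

```text
clock: 9.1
position: [0.5415, 0.224, 0.0762]
orientation: [[-0.993, 0.115, -0.0], [0.115, 0.993, -0.0], [0.0, -0.0, -1.0]]
wrist_force: [0.5, 0.1, -2.3]
width: 0.456
finger_force: 35.8
```

Emit:
apply_moves --plan '[{"dp": [0, 0, -0.003], "turn": [0, 0, 0], "claw": 1}, {"dp": [0, 0, -0.006], "turn": [0, 0, 0], "claw": 1}, {"dp": [0, 0, -0.009], "turn": [0, 0, 0], "claw": 1}, {"dp": [0, 0, -0.012], "turn": [0, 0, 0], "claw": 1}, {"dp": [0, 0, -0.012], "turn": [0, 0, 0], "claw": 1}]'

```text
clock: 9.52
position: [0.542, 0.2245, 0.0754]
orientation: [[-0.993, 0.115, 0.001], [0.115, 0.993, 0.001], [-0.001, 0.001, -1.0]]
wrist_force: [-0.3, 2.0, 1.1]
width: 0.452
finger_force: 36.1
```

Contact is on the right-hand groove face, since the reaction is +y. I'll shift +y a little and lower a bit further.

Emit:
apply_moves --plan '[{"dp": [0, 0.003, 0], "turn": [0, 0, 0], "claw": 1}, {"dp": [0, 0.006, 0], "turn": [0, 0, 0], "claw": 1}, {"dp": [0, 0.008, 0], "turn": [0, 0, 0], "claw": 1}, {"dp": [0, 0.008, -0.003], "turn": [0, 0, 0], "claw": 1}, {"dp": [0, 0.008, -0.005], "turn": [0, 0, 0], "claw": 1}]'

```text
clock: 9.93
position: [0.5419, 0.2252, 0.0746]
orientation: [[-0.993, 0.115, 0.001], [0.115, 0.993, 0.001], [-0.001, 0.001, -1.0]]
wrist_force: [-0.3, 2.9, 2.0]
width: 0.453
finger_force: 36.2
```

Emit:
apply_moves --plan '[{"dp": [0, 0.003, 0], "turn": [0, 0, 0], "claw": 1}, {"dp": [0, 0.006, 0], "turn": [0, 0, 0], "claw": 1}, {"dp": [0, 0.008, 0], "turn": [0, 0, 0], "claw": 1}, {"dp": [0, 0.008, 0], "turn": [0, 0, 0], "claw": 1}, {"dp": [0, 0.008, 0], "turn": [0, 0, 0], "claw": 1}]'

```text
clock: 10.35
position: [0.5416, 0.2258, 0.0741]
orientation: [[-0.993, 0.115, -0.0], [0.115, 0.993, -0.0], [0.0, -0.0, -1.0]]
wrist_force: [0.8, 1.1, -1.1]
width: 0.45
finger_force: 36.2
```

Emit:
apply_moves --plan '[{"dp": [-0.012, 0.0014, 0], "turn": [0, 0, 0], "claw": 1}, {"dp": [-0.024, 0.0028, 0], "turn": [0, 0, 0], "claw": 1}, {"dp": [-0.036, 0.0042, 0], "turn": [0, 0, 0], "claw": 1}, {"dp": [-0.048, 0.0056, 0], "turn": [0, 0, 0], "claw": 1}, {"dp": [-0.06, 0.007, 0], "turn": [0, 0, 0], "claw": 1}]'

```text
clock: 10.77
position: [0.534, 0.2267, 0.0741]
orientation: [[-0.993, 0.115, -0.0], [0.115, 0.993, -0.0], [0.0, -0.0, -1.0]]
wrist_force: [0.8, 1.0, -1.8]
width: 0.46
finger_force: 36.1
```

Emit:
apply_moves --plan '[{"dp": [-0.005, 0.0006, 0], "turn": [0, 0, 0], "claw": 1}, {"dp": [-0.01, 0.0012, 0], "turn": [0, 0, 0], "claw": 1}, {"dp": [-0.015, 0.0018, 0], "turn": [0, 0, 0], "claw": 1}, {"dp": [-0.02, 0.0024, 0], "turn": [0, 0, 0], "claw": 1}, {"dp": [-0.02, 0.0024, 0], "turn": [0, 0, 0], "claw": 1}]'

```text
clock: 11.18
position: [0.5317, 0.227, 0.0742]
orientation: [[-0.993, 0.115, -0.0], [0.115, 0.993, -0.0], [0.0, -0.0, -1.0]]
wrist_force: [0.0, 1.0, -1.3]
width: 0.452
finger_force: 36.1
```

Emit:
apply_moves --plan '[{"dp": [-0.005, 0.0006, 0], "turn": [0, 0, 0], "claw": 1}, {"dp": [-0.01, 0.0012, 0], "turn": [0, 0, 0], "claw": 1}, {"dp": [-0.015, 0.0018, 0], "turn": [0, 0, 0], "claw": 1}, {"dp": [-0.02, 0.0024, 0], "turn": [0, 0, 0], "claw": 1}, {"dp": [-0.02, 0.0024, 0], "turn": [0, 0, 0], "claw": 1}]'

```text
clock: 11.6
position: [0.531, 0.227, 0.0746]
orientation: [[-0.993, 0.115, 0.003], [0.115, 0.993, -0.0], [-0.003, 0.0, -1.0]]
wrist_force: [5.6, -0.4, -3.5]
width: 0.453
finger_force: 35.8
```

It is touching the stop (+5.6 N in x). I'll ease off slightly, lower it into the groove and open.

Emit:
apply_moves --plan '[{"dp": [0.003, 0, 0], "turn": [0, 0, 0], "claw": 1}, {"dp": [0.007, -0.001, -0.002], "turn": [0, 0, 0], "claw": 1}, {"dp": [0.007, -0.001, -0.004], "turn": [0, 0, 0], "claw": 1}, {"dp": [0.007, -0.001, -0.006], "turn": [0, 0, 0], "claw": 1}, {"dp": [0.007, -0.001, -0.006], "turn": [0, 0, 0], "claw": 1}]'

```text
clock: 12.02
position: [0.5311, 0.2271, 0.0741]
orientation: [[-0.993, 0.115, 0.001], [0.115, 0.993, -0.0], [-0.001, -0.0, -1.0]]
wrist_force: [4.2, -1.6, -0.9]
width: 0.455
finger_force: 36.1
```

Emit:
apply_moves --newtons 20 --plan '[{"dp": [0, 0, -0.001], "turn": [0, 0, 0], "claw": 1}, {"dp": [0, 0, -0.001], "turn": [0, 0, 0], "claw": 0.08}, {"dp": [0, 0, -0.001], "turn": [0, 0, 0], "claw": 0.04}, {"dp": [0, 0, -0.001], "turn": [0, 0, 0], "claw": 0}, {"dp": [0, 0, -0.001], "turn": [0, 0, 0], "claw": -0.1}]'

```text
clock: 12.43
position: [0.5286, 0.2273, 0.0725]
orientation: [[-0.993, 0.115, -0.004], [0.115, 0.993, -0.0], [0.004, -0.001, -1.0]]
wrist_force: [-0.1, -0.1, -0.1]
width: 0.548
finger_force: 0.0
```

Emit:
apply_moves --plan '[{"dp": [0, 0, 0], "turn": [0, 0, 0], "claw": -0.2}, {"dp": [0, 0, 0], "turn": [0, 0, 0], "claw": -0.4}, {"dp": [0, 0, 0], "turn": [0, 0, 0], "claw": -0.6}, {"dp": [0, 0, 0], "turn": [0, 0, 0], "claw": -0.8}, {"dp": [0, 0, 0], "turn": [0, 0, 0], "claw": -0.8}]'

```text
clock: 12.85
position: [0.5303, 0.2272, 0.0734]
orientation: [[-0.993, 0.115, -0.0], [0.115, 0.993, 0.0], [0.0, -0.0, -1.0]]
wrist_force: [-0.3, -0.2, -0.4]
width: 0.9
finger_force: 0.0
```

Emit:
apply_moves --plan '[{"dp": [0, 0, 0.05], "turn": [0, 0, 0], "claw": -0.8}, {"dp": [0, 0, 0.15], "turn": [0, 0, 0], "claw": -0.8}, {"dp": [0, 0, 0.3], "turn": [0, 0, 0], "claw": -0.8}, {"dp": [0, 0, 0.45], "turn": [0, 0, 0], "claw": -0.8}, {"dp": [0, 0, 0.6], "turn": [0, 0, 0], "claw": -0.8}]'

```text
clock: 13.27
position: [0.5307, 0.2273, 0.1474]
orientation: [[-0.993, 0.115, 0.001], [0.115, 0.993, 0.0], [-0.001, 0.0, -1.0]]
wrist_force: [0.7, 0.8, 0.8]
width: 0.899
finger_force: 0.0
```

Emit:
apply_moves --plan '[{"dp": [0, 0, 0], "turn": [0, 0, 0], "claw": 0.5}, {"dp": [0, 0, 0], "turn": [0, 0, 0], "claw": 1}, {"dp": [0, 0, 0], "turn": [0, 0, 0], "claw": 1}, {"dp": [0, 0, 0], "turn": [0, 0, 0], "claw": 1}, {"dp": [0, 0, 0], "turn": [0, 0, 0], "claw": 1}]'

```text
clock: 13.68
position: [0.5294, 0.2269, 0.1439]
orientation: [[-0.993, 0.115, -0.003], [0.115, 0.993, -0.001], [0.003, -0.001, -1.0]]
wrist_force: [-0.0, -0.3, -0.1]
width: 0.187
finger_force: 0.0
```

Run:
```python
from h import *
im,d=bot.camera("side");a=cv2.resize(im[235:335,255:355,::-1],None,fx=5.5,fy=5.5,interpolation=cv2.INTER_CUBIC)
cv2.imwrite("pics/side5.png",cv2.convertScaleAbs(a,alpha=1.3))
o=bot.get_obs();print({k:np.round(o[k],4) for k in("clock","position","wrist_force","width")})
```

```text
{'clock': np.float64(13.7333), 'position': array([0.5295, 0.2269, 0.144 ]), 'wrist_force': array([ 0.5808, -0.1153,  0.3009]), 'width': np.float64(0.1024)}
```

View pics/side5.png

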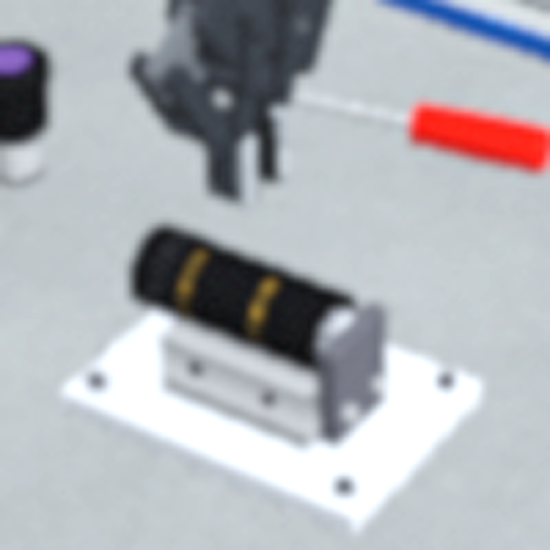

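The tube lies level in the groove with its nose tucked against the stop, at crop (335,325), and it overhangs the open end. Next I'll press on the crown over the middle of the block with closed fingertips.

Emit:
apply_moves --plan '[{"dp": [-0.05, 0.006, 0], "turn": [0, 0, 0], "claw": 1}, {"dp": [-0.09, 0.011, 0], "turn": [0, 0, 0], "claw": 1}, {"dp": [-0.09, 0.011, -0.1], "turn": [0, 0, 0], "claw": 1}, {"dp": [-0.09, 0.011, -0.2], "turn": [0, 0, 0], "claw": 1}, {"dp": [-0.09, 0.011, -0.25], "turn": [0, 0, 0], "claw": 1}]'

```text
clock: 14.15
position: [0.518, 0.2282, 0.1128]
orientation: [[-0.993, 0.115, -0.003], [0.115, 0.993, -0.001], [0.003, -0.001, -1.0]]
wrist_force: [0.0, -0.2, -0.0]
width: 0.0
finger_force: 0.0
```

Emit:
apply_moves --plan '[{"dp": [0, 0, -0.02], "turn": [0, 0, 0], "claw": 1}, {"dp": [0, 0, -0.04], "turn": [0, 0, 0], "claw": 1}, {"dp": [0, 0, -0.05], "turn": [0, 0, 0], "claw": 1}, {"dp": [0, 0, -0.06], "turn": [0, 0, 0], "claw": 1}, {"dp": [0, 0, -0.06], "turn": [0, 0, 0], "claw": 1}]'

```text
clock: 14.57
position: [0.5199, 0.2286, 0.1083]
orientation: [[-0.993, 0.115, 0.0], [0.115, 0.993, 0.0], [-0.0, 0.0, -1.0]]
wrist_force: [0.4, 0.7, 0.7]
width: -0.002
finger_force: 0.0
```

Emit:
apply_moves --plan '[{"dp": [0, 0, -0.01], "turn": [0, 0, 0], "claw": 1}, {"dp": [0, 0, -0.02], "turn": [0, 0, 0], "claw": 1}, {"dp": [0, 0, -0.03], "turn": [0, 0, 0], "claw": 1}, {"dp": [0, 0, -0.04], "turn": [0, 0, 0], "claw": 1}, {"dp": [0, 0, -0.045], "turn": [0, 0, 0], "claw": 1}]'

```text
clock: 14.98
position: [0.5195, 0.2285, 0.1026]
orientation: [[-0.993, 0.115, -0.0], [0.115, 0.993, -0.0], [0.0, -0.0, -1.0]]
wrist_force: [0.4, 0.1, 0.3]
width: -0.001
finger_force: 0.0
```

Emit:
apply_moves --plan '[{"dp": [0, 0, -0.003], "turn": [0, 0, 0], "claw": 1}, {"dp": [0, 0, -0.006], "turn": [0, 0, 0], "claw": 1}, {"dp": [0, 0, -0.009], "turn": [0, 0, 0], "claw": 1}, {"dp": [0, 0, -0.009], "turn": [0, 0, 0], "claw": 1}, {"dp": [0, 0, -0.009], "turn": [0, 0, 0], "claw": 1}]'

```text
clock: 15.4
position: [0.5196, 0.2285, 0.1017]
orientation: [[-0.993, 0.115, -0.0], [0.115, 0.993, 0.0], [0.0, -0.0, -1.0]]
wrist_force: [-0.3, -1.0, -0.2]
width: 0.001
finger_force: 0.0
```

Emit:
apply_moves --plan '[{"dp": [0, 0, -0.002], "turn": [0, 0, 0], "claw": 1}, {"dp": [0, 0, -0.004], "turn": [0, 0, 0], "claw": 1}, {"dp": [0, 0, -0.006], "turn": [0, 0, 0], "claw": 1}, {"dp": [0, 0, -0.008], "turn": [0, 0, 0], "claw": 1}, {"dp": [0, 0, -0.008], "turn": [0, 0, 0], "claw": 1}]'

```text
clock: 15.82
position: [0.5197, 0.2286, 0.1013]
orientation: [[-0.993, 0.115, 0.0], [0.115, 0.993, 0.0], [-0.0, 0.0, -1.0]]
wrist_force: [-1.9, -0.5, 4.9]
width: 0.003
finger_force: 2.2
```

Contact came at the expected crown height. I'll press a bit more, with a slight nudge toward the stop.

Emit:
apply_moves --plan '[{"dp": [-0.002, 0, -0.002], "turn": [0, 0, 0], "claw": 1}, {"dp": [-0.004, 0.0005, -0.004], "turn": [0, 0, 0], "claw": 1}, {"dp": [-0.004, 0.0005, -0.005], "turn": [0, 0, 0], "claw": 1}, {"dp": [-0.004, 0.0005, -0.005], "turn": [0, 0, 0], "claw": 1}, {"dp": [-0.004, 0.0005, -0.005], "turn": [0, 0, 0], "claw": 1}]'

```text
clock: 16.23
position: [0.5197, 0.2286, 0.1013]
orientation: [[-0.993, 0.115, 0.001], [0.115, 0.993, 0.0], [-0.001, 0.0, -1.0]]
wrist_force: [-1.4, -1.8, 6.8]
width: 0.001
finger_force: 3.4
```

Emit:
apply_moves --plan '[{"dp": [0, 0, 0], "turn": [0, 0, 0], "claw": 1}, {"dp": [0, 0, 0], "turn": [0, 0, 0], "claw": 1}, {"dp": [0, 0, 0], "turn": [0, 0, 0], "claw": 1}, {"dp": [0, 0, 0], "turn": [0, 0, 0], "claw": 1}, {"dp": [0, 0, 0], "turn": [0, 0, 0], "claw": 1}]'

```text
clock: 16.65
position: [0.5197, 0.2286, 0.1012]
orientation: [[-0.993, 0.115, 0.001], [0.115, 0.993, 0.0], [-0.001, 0.0, -1.0]]
wrist_force: [-1.7, -1.0, 6.4]
width: 0.002
finger_force: 3.4
```

The force reads about 6.5 N with a small sideways bias away from the stop, so I'll correct both.

Emit:
apply_moves --plan '[{"dp": [-0.003, -0.001, -0.002], "turn": [0, 0, 0], "claw": 1}, {"dp": [-0.006, -0.002, -0.004], "turn": [0, 0, 0], "claw": 1}, {"dp": [-0.009, -0.003, -0.006], "turn": [0, 0, 0], "claw": 1}, {"dp": [-0.009, -0.003, -0.008], "turn": [0, 0, 0], "claw": 1}, {"dp": [-0.009, -0.003, -0.008], "turn": [0, 0, 0], "claw": 1}]'

```text
clock: 17.07
position: [0.5196, 0.2286, 0.1012]
orientation: [[-0.993, 0.115, 0.004], [0.115, 0.993, 0.001], [-0.004, 0.001, -1.0]]
wrist_force: [-0.2, -0.9, 7.9]
width: -0.001
finger_force: 4.5
```

Emit:
apply_moves --plan '[{"dp": [0, 0, 0], "turn": [0, 0, 0], "claw": 1}, {"dp": [0, 0, 0], "turn": [0, 0, 0], "claw": 1}, {"dp": [0, 0, 0], "turn": [0, 0, 0], "claw": 1}, {"dp": [0, 0, 0], "turn": [0, 0, 0], "claw": 1}, {"dp": [0, 0, 0], "turn": [0, 0, 0], "claw": 1}]'

```text
clock: 17.48
position: [0.5196, 0.2286, 0.1012]
orientation: [[-0.993, 0.115, 0.004], [0.115, 0.993, 0.001], [-0.004, 0.001, -1.0]]
wrist_force: [-1.9, -1.3, 8.7]
width: -0.002
finger_force: 4.5
```

Run:
```python
from h import *
F=[]
for i in range(4):
    im,d=bot.camera("side");F.append(bot.get_obs()["wrist_force"])
print(np.round(F,2),np.mean(F,0).round(2),bot.get_obs()["position"])
a=cv2.resize(im[235:335,255:355,::-1],None,fx=5.5,fy=5.5,interpolation=cv2.INTER_CUBIC)
cv2.imwrite("pics/side6.png",cv2.convertScaleAbs(a,alpha=1.3))
```

```text
[[-0.96 -0.52  9.36]
 [-1.05 -0.03  9.49]
 [-1.9  -0.68  8.11]
 [-1.53 -0.79  9.28]] [-1.36 -0.5   9.06] [0.51961244 0.22856547 0.10118222]
```

View pics/side6.png

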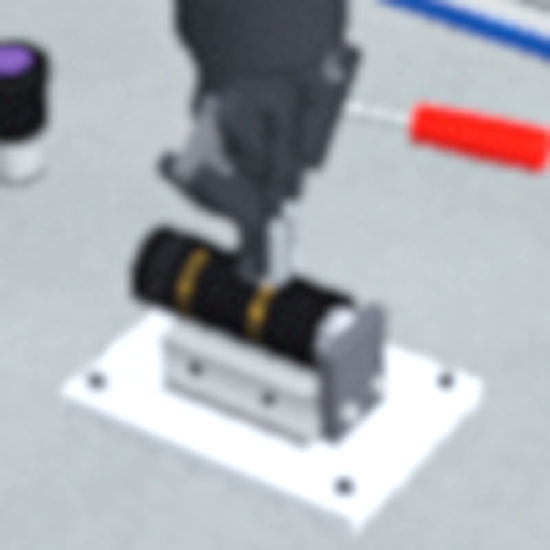

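The tube hasn't moved: nose at the stop, fingertips on the crown over the block. I'll add a final small bias toward the stop and slightly more press.

Emit:
apply_moves --plan '[{"dp": [-0.004, 0, -0.001], "turn": [0, 0, 0], "claw": 1}, {"dp": [-0.008, 0, -0.002], "turn": [0, 0, 0], "claw": 1}, {"dp": [-0.012, 0, -0.003], "turn": [0, 0, 0], "claw": 1}, {"dp": [-0.016, 0, -0.003], "turn": [0, 0, 0], "claw": 1}, {"dp": [-0.016, 0, -0.003], "turn": [0, 0, 0], "claw": 1}]'

```text
clock: 18.1
position: [0.5194, 0.2285, 0.1012]
orientation: [[-0.993, 0.115, 0.008], [0.115, 0.993, 0.001], [-0.008, 0.002, -1.0]]
wrist_force: [2.5, -0.3, 6.7]
width: 0.001
finger_force: 3.3
```

Emit:
apply_moves --plan '[{"dp": [0, 0, 0], "turn": [0, 0, 0], "claw": 1}, {"dp": [0, 0, 0], "turn": [0, 0, 0], "claw": 1}, {"dp": [0, 0, 0], "turn": [0, 0, 0], "claw": 1}, {"dp": [0, 0, 0], "turn": [0, 0, 0], "claw": 1}, {"dp": [0, 0, 0], "turn": [0, 0, 0], "claw": 1}]'

```text
clock: 18.52
position: [0.5194, 0.2285, 0.1012]
orientation: [[-0.993, 0.115, 0.008], [0.115, 0.993, 0.001], [-0.007, 0.002, -1.0]]
wrist_force: [1.7, -0.8, 6.5]
width: -0.004
finger_force: 3.4
```

Run:
```python
from h import *
F=[]
for i in range(5):
    im,d=bot.camera("side");F.append(bot.get_obs()["wrist_force"])
print(np.mean(F,0).round(2),bot.get_obs()["position"])
```

```text
[ 2.09 -0.95  6.94] [0.5194175  0.22855161 0.10120397]
```

Emit:
apply_moves --plan '[{"dp": [-0.001, 0, -0.003], "turn": [0, 0, 0], "claw": 1}, {"dp": [-0.002, 0, -0.006], "turn": [0, 0, 0], "claw": 1}, {"dp": [-0.004, 0, -0.009], "turn": [0, 0, 0], "claw": 1}, {"dp": [-0.004, 0, -0.011], "turn": [0, 0, 0], "claw": 1}, {"dp": [-0.004, 0, -0.011], "turn": [0, 0, 0], "claw": 1}]'

```text
clock: 19.18
position: [0.5194, 0.2286, 0.1011]
orientation: [[-0.993, 0.115, 0.009], [0.115, 0.993, 0.001], [-0.008, 0.002, -1.0]]
wrist_force: [0.7, -2.5, 12.6]
width: 0.003
finger_force: 6.2
```

Emit:
apply_moves --plan '[{"dp": [0, 0, 0], "turn": [0, 0, 0], "claw": 1}, {"dp": [0, 0, 0], "turn": [0, 0, 0], "claw": 1}, {"dp": [0, 0, 0], "turn": [0, 0, 0], "claw": 1}, {"dp": [0, 0, 0], "turn": [0, 0, 0], "claw": 1}, {"dp": [0, 0, 0], "turn": [0, 0, 0], "claw": 1}]'

```text
clock: 19.6
position: [0.5195, 0.2286, 0.1011]
orientation: [[-0.993, 0.115, 0.009], [0.115, 0.993, 0.001], [-0.009, 0.002, -1.0]]
wrist_force: [0.0, -1.8, 11.9]
width: 0.0
finger_force: 6.2
```

Run:
```python
from h import *
F=[]
for i in range(5):
    im,d=bot.camera("side");F.append(bot.get_obs()["wrist_force"])
f=np.mean(F,0);print(f.round(2),bot.get_obs()["position"])
if 8<f[2]<13 and abs(f[0])<4: print(bot.job_done())
```

```text
[ 0.56 -1.57 12.57] [0.51943339 0.22859913 0.10112566]
the job is handed in; nothing more can be done
None
```

I handed the job in with the tube seated in the V-block, its nose against the stop, and the closed fingertips still pressing it down at about 12.5 N, slightly over the 10 N asked; nothing else was seen to move.

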